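# Show the ball dish in the craft lamp's light

## Task

Swing the panel of the folding craft lamp up by its pull bar to about 60 degrees open and leave it standing there. Then take the wooden dish by its stub handle, lift it as it lies, and in the air turn it a quarter turn so that the handle is parallel to the lamp's hinge (either way round), keeping the dish level and the loose ball in the middle, untouched and never rolling out to the rim. Finish while holding the dish still and level about 12 cm above the table, in front of the middle of the lamp on the side of the pull bar, and leave the phone, glue gun, cutters and wood slice where they lie.

Things in the scene. Friction and masses are not known exactly. Their poses are not given: they have to be found in the camera images.
- lamp: Folding craft lamp, fixed to the table: flat white base 160 (x) x 220 (y) x 28 mm high. Origin: centre of its underside on the table; its x points from the pull-bar side to the hinge side, y along the hinge, z up. Closed, the pull bar lies 125 mm to -x of the origin, 39 mm high.
- panel (a joint): Opening angle of the lamp's white panel (rad): 0 lying flat on the base, 1.05 is 60 degrees open, 2.0 the stop. The panel (155 mm from hinge to front edge, 220 wide, 14 thick, 0.35 kg) starts between 0 and 0.3. The hinge is stiff: the panel stays wherever it is left; raising it at the bar takes 4 to 5 N.
- panel_hinge (a point): Point on the hinge axis at mid width, 75 mm to +x of the lamp's origin and 31 mm above the table. The axis runs along the lamp's y. Axes turn with the panel: x in its plane (front edge and bar to -x), z out of its outer (upper when closed) face.
- panel_bar (a point): Middle of the panel's pull bar: a round steel bar 12 mm thick, straight part 110 mm long parallel to the hinge, held 45 mm in front of the panel's front edge by two arms at its ends; in the panel's frame 200 mm to -x of the hinge and 8 mm to +z. It travels on a circle about the hinge and can turn between the fingers. Axes as panel_hinge.
- dish_mid (a point): Round turned wooden dish, 110 mm across, 38 mm high, loose, about 0.16 kg (varies), foot 66 mm across; hollow of 104 mm at the rim, a shallow 10 degree cone out to 30 mm radius, steeper to the rim. Point on its axis 19 mm above its underside (half-way up). x points away from the stub handle, z up. It starts on the table to the right (-y) of the lamp with the handle to the lamp's -x, within about 9 degrees.
- dish_handle (a point): Grasp point at the middle of the dish's stub handle: a wooden bar 22 mm wide (y), 20 mm high, whose free part runs from 55 to 112 mm to -x of the dish's axis, between 18 and 38 mm above the dish's underside; this point is 86 mm to -x of the axis and 28 mm above the underside. Axes as dish_mid.
- ball_center (a point): Centre of a loose wooden ball, 34 mm diameter, about 15 g, resting in the middle of the dish's hollow, centre 31 mm above the dish's underside (12 mm above dish_mid). It rolls if the dish tilts or is jerked.
- phone: Bystander: phone, 73 x 150 x 9 mm, lying flat near the robot's left. Origin under its centre.
- gluegun: Bystander: white hot-glue gun lying on its side, about 260 mm over the glue stick, 44 mm high, to the left of the lamp. Origin under the middle of its barrel.
- cutters: Bystander: side cutters with black handles, about 140 mm long, 16 mm high, to the right of the dish. Origin under the pivot.
- slice: Bystander: disc of branch wood, 72 mm across, 12 mm thick, lying near the robot's right. Origin under its centre.
Mind the look-alikes: they are no part of the job. Of the things that look like the part that bears dish_mid, take the one that is farthest to the robot's right at the start.

How it is judged:
On the way, in this order (a step that is already met when the one before it is completed fails the run):
1. the lamp's panel stands at about 60 degrees and is let go (value of joint panel between 0.89 and 1.21 rad and contact force between the fingers and lamp below 0.1 N), for 0.3 s.
2. the dish is lifted off the table as it lies, its handle not yet turned (height (world z) of dish_mid above 0.05 m and angle between the x axis of dish_mid and the x axis of lamp, either way round below 0.6 rad and contact force between the fingers and dish above 1 N), for 0.1 s.
At the end, for the whole second after the job is handed in: Panel at 51-69 degrees, untouched. Gripper alone holds the dish at rest: middle 80-180 mm above the table, 100-310 mm before the lamp centre, 60 mm to either side at most, level within 0.1 rad, handle parallel to the hinge within 0.2 rad, ball in it within 12 mm of the middle (all of step 1 and height (world z) of dish_mid between 0.08 and 0.18 m and x of dish_mid in the frame of lamp between -0.31 and -0.1 m and y of dish_mid in the frame of lamp between -0.06 and 0.06 m and angle between the x axis of dish_mid and the y axis of lamp, either way round below 0.2 rad and angle between dish_mid's own z axis and vertical below 0.1 rad and horizontal distance between ball_center and dish_mid below 0.012 m and z of ball_center in the frame of dish_mid between 0 and 0.025 m and contact force between the fingers and dish above 1 N and contact force between dish and lamp below 0.1 N and linear speed of dish below 0.02 m/s and angular speed of dish below 0.1 rad/s and distance between ball_center and dish_mid below 0.03 m); the arm keeps its last pose, push and grip.
It fails at once if the ball rolls out towards the rim (over 25 mm from the dish's middle) (horizontal distance between ball_center and dish_mid above 0.025 m).
It fails at once if the robot touches the ball (contact force between any of the fingers, the arm and ball above 0.2 N).
It fails at once if the dish is tipped by more than 20 degrees (angle between dish_mid's own z axis and vertical above 0.35 rad).
It fails at once if a bystander is moved more than 25 mm (distance of any of phone, gluegun, cutters, slice from where it was at the start of the episode above 0.025 m).
It also fails if it takes over 72 s, if anything falls off the work surface, if the arm or the gripper's body presses on something with over 40 N, if the wrist force passes 120 N, or if a joint passes its speed limit or range.

## Robot

A 7-joint arm with a two-finger parallel gripper is mounted at the origin on the work surface. World frame = base frame: x ahead of the robot, y to its left, z up, the work surface at z = 0. Lengths are in m, angles in rad, forces in N, time in s.
With the tool pointing down it reaches from about 0.4 to 0.85 m from the base axis. Payload 10.4 kg.
Tool frame: the origin (TCP) lies midway between the tips of the shut fingers; the grasp point (between the pads) lies hold_point_z behind it (hold_point_z is the distance from the TCP to the grasp point, in m); z points along the fingers, y is the line along which they close (so a half turn about z gives the same grasp; the last joint's range is limited). The gripper opens to 87 mm and grips with 3 to 60 N. Pads are 19 mm wide; open, the fingers measure 117 mm over their backs; the gripper's body (75 mm by 190 mm) begins 51 mm behind the grasp point.
Start: joints at [-1.224, 0.332, -0.065, 1.46, 0.022, 1.35, -0.088], TCP at [0.226, 0.583, 0.223] pointing down, gripper open.
Joint ranges: [-2.6, 2.6], [-0.5, 2.12], [-1.47, 1.34], [0.16, 2.42], [-1.27, 4.41], [0.06, 2.06], [-2.6, 2.6]. Speed limits (rad/s): [2.22, 2.22, 2.79, 2.79, 3.14, 3.14, 3.14].

## Interface

Orientations are given as a unit quaternion [x, y, z, w].
In Python, from bench import * gives the robot as it stands. The module is installed in compiled form; this text tells all that it offers.
- The arm moves only by the tool drive_tool, never from a script. Its argument "increments" is a list of rows, each a list of 6 numbers: the shift along the tool's x, y, z scaled (see below), then the turn, a rotation vector about the tool's x, y, z scaled (see below). In form: [[dx, dy, dz, rx, ry, rz], ...]. A call has exactly 5 rows; each row is the pose to reach, as a shift and turn from the pose commanded when the call began, along the tool's axes at that moment; what a row does not reach only later rows make up. The controller multiplies each number of a shift by 300 mm and each number of a turn by pi/4 rad. A row lasts 1/12 s, in which the tool goes at most 41.7 mm and 7.16 degrees, less where a joint would pass 70% of its speed; a pose out of reach is approached as far as the arm can. A call with a number of a shift or a turn outside -1 to 1 is refused whole. A call with a gripper value outside its range is refused whole. "claw" is the closure, from 0 (fully open) to 1 (shut), set as the call begins (left out, the last holds). The fingers move at their own pace and stop on an object; "force" is the grip in N (left out, the last holds). Time passes only in rows, so rows that repeat a pose let the fingers close, or fill a call up. It gives the time, the measured TCP pose, the force, the opening and the grip force at its end, in the units of the state.
- read_state(): the state, without advancing time (a new reading comes with each control period).
- camera(name): name is "scene" or "top" or "wrist"; returns the picture (384x512x3 uint8, blue, green, red); there is no depth.
- get_calibration(name): a dict with "K" (3x3 intrinsics, pixels), "position" and "rotation" of the camera in the world. Camera axes: x right, y down, z forward; pixel columns grow to the right and rows downward; lengths in m; the calibration is good to about 2 mm. A picture is of the moment at which its call begins: read the wrist's pose just before it. get_calibration takes no time and is no camera call; for the wrist camera it gives the pose at the moment of the call.
- close_job(): hands the job in; it is judged then, once.
The state is a dict: "time": time; "joint_positions": joint angles; "joint_vel": joint speeds; "joint_torque": joint torques, N m; "ee_pos": TCP position; "eef_rot": TCP orientation; "ft_force": force on the tool from outside, world axes, zero at the start; "torque": the same for the moment, N m; "width": finger opening in m; "grip_force": force on a finger pad.
Only numpy, scipy, OpenCV 4.12 (cv2) and the standard library are available. Lean on these libraries where they do the work, as an engineer would, in place of code of your own. Each camera call takes 0.05 s, during which the arm holds its last target. There are 200 camera calls.

## Working session

There is one attempt and no reset: what is moved stays moved. The work goes in short steps, Python scripts to look and compute and a tool call to move; the robot and the scene stay as the last step left them, time stands still between calls to the robot, and variables do not carry over. Pictures are saved under pics/ and viewed, at most 10 in all, crops included, and the job is handed in when it is done.

Besides the shell and the picture viewer there is one more tool, called after "Request:" as a command line: name --pt "numbers of a row" for each row, then --argument value for the rest. drive_tool: Moves the arm, as the interface text tells. Its arguments: {"type":"object","properties":{"increments":{"type":"array","items":{"type":"array","items":{"type":"number"}}},"claw":{"type":"number"},"force":{"type":"number"}},"required":["increments"]}

```bash
mkdir -p pics; python3 - <<'E'
from bench import *
import cv2,numpy as np
s=read_state();print(s)
for n in("scene","top"):
    im=camera(n);cv2.imwrite(f"pics/{n}0.png",im);c=get_calibration(n);print(n,c)
E
```

```text
{'time': 0.0, 'joint_positions': array([-1.22358076,  0.3328846 , -0.06467193,  1.460946  ,  0.02160412,
        1.34991106, -0.08851286]), 'joint_vel': array([ 1.77555163e-03,  1.53503024e-03,  8.31165805e-04,  9.94134689e-05,
        1.25334641e-04, -1.26464813e-03, -5.59212917e-04]), 'joint_torque': array([-1.82952550e-05, -6.23256326e+01,  2.47630145e-02, -3.89903712e+01,
       -6.13359734e-02,  3.99120210e-02,  1.52843377e-04]), 'ee_pos': array([0.22578286, 0.58236969, 0.2217437 ]), 'eef_rot': array([ 1.83864395e-01,  9.82951350e-01, -7.20752294e-04, -9.35521119e-05]), 'ft_force': array([0.53991164, 0.23118276, 0.42582633]), 'torque': array([-0.01503939, -0.02775142, -0.01384335]), 'grip_force': 0.0, 'width': 0.08660857286007462}
scene {'K': array([[460.00828312,   0.        , 256.84538494],
       [  0.        , 460.00828312, 194.02919196],
       [  0.        ,   0.        ,   1.        ]]), 'position': array([ 1.08228278, -0.84501977,  1.03015177]), 'rotation': array([ 0.87566651,  0.28489765, -0.11053132, -0.37393091])}
top {'K': array([[397.7200651 ,   0.        , 253.90671307],
       [  0.        , 397.7200651 , 190.74988935],
       [  0.        ,   0.        ,   1.        ]]), 'position': array([ 0.32471233, -0.02620791,  1.23829805]), 'rotation': array([-0.69830222,  0.71108435, -0.05344507,  0.06226303])}
```

View pics/top0.png

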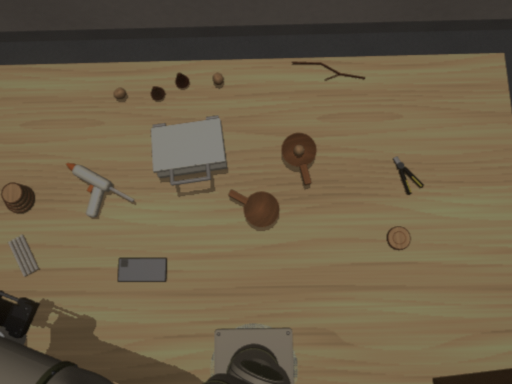

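View pics/scene0.png

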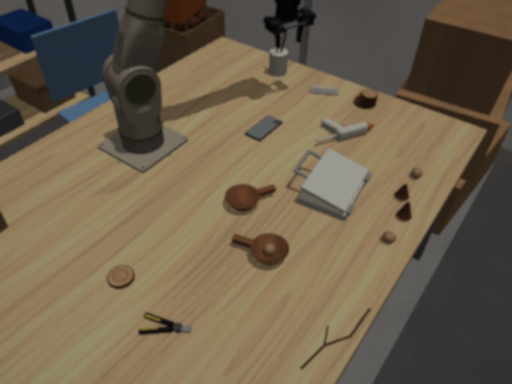

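Top view: the lamp's panel is around (190,150) with its pull bar around (190,180). Two things could be the dish: A at (299,151), holding the ball, with its handle toward (306,178), and B at (262,210), empty, with its handle at upper left. A is farthest to the robot's right and holds the ball, so I take A. Next is a close crop to check this.

```bash
python3 - <<'E'
import cv2,numpy as np
a=cv2.imread("pics/top0.png")[105:225,140:330]
b=cv2.imread("pics/scene0.png")[135:275,220:390]
f=lambda x,s:cv2.convertScaleAbs(cv2.resize(x,None,fx=s,fy=s,interpolation=cv2.INTER_CUBIC),alpha=1.5)
cv2.imwrite("pics/ca.png",f(a,4));cv2.imwrite("pics/cb.png",f(b,4))
E
```

```text
(no output)
```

View pics/ca.png

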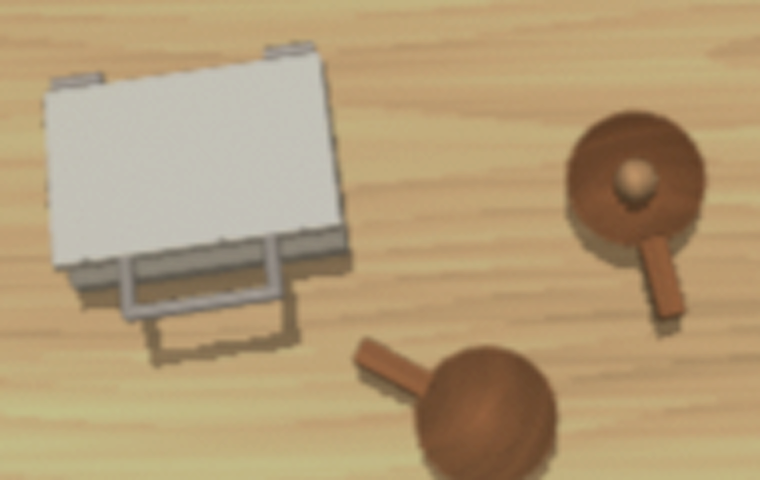

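View pics/cb.png

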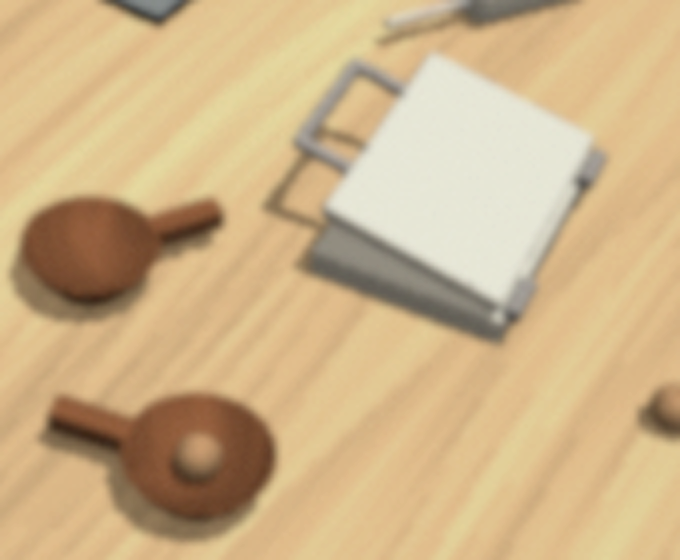

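Crops: A at crop pixel (636,180) has a ball in its hollow and a handle ending at (670,318). B is empty, so A is confirmed. The lamp's panel corners and bar ends are sharp in both views, so I fit its pose and opening angle to them.

```bash
cat > h.py <<'E'
import numpy as np
from bench import *
from scipy.spatial.transform import Rotation as R
from scipy.optimize import least_squares
def proj(c,P):
    q=R.from_quat(c["rotation"]).inv().apply(np.atleast_2d(P)-c["position"])
    return (q@c["K"].T)[:,:2]/q[:,2:]
def bar(p,th=None):
    return lamp(p,[[-.2,0,.008]],th)[0]
def lamp(p,L,th=None):  # panel-frame points to world
    x,y,w,t=p; t=t if th is None else th
    L=R.from_euler('y',t).apply(L)+[.075,0,.031]
    return R.from_euler('z',w).apply(L)+[x,y,0]
def base(p,L): return R.from_euler('z',p[2]).apply(L)+[p[0],p[1],0]
E
python3 - <<'E'
from h import *
T=get_calibration("top");S=get_calibration("scene")
ft=lambda a:np.array(a)/4+[140-.375,105-.375]
fs=lambda a:np.array(a)/4+[220-.375,135-.375]
PL=[[0,.11,.011],[0,-.11,.011],[-.155,.11,.011],[-.155,-.11,.011],[-.2,.055,.008],[-.2,-.055,.008]]
ut=ft([[45,95],[320,55],[55,268],[343,225],[127,316],[280,295]])
us=fs([[597,138],[508,302],[432,52],[328,207],[357,67],[302,141]])
BL=[[-.08,-.11,0],[.08,-.11,0]]
ub=fs([[302,265],[505,340]])
def f(p):
    return np.r_[(proj(T,lamp(p,PL))-ut).ravel(),(proj(S,lamp(p,PL))-us).ravel(),(proj(S,base(p,BL))-ub).ravel()]
r=least_squares(f,[.5,.15,.1,.15],loss='soft_l1');print(r.x,np.round(f(r.x).reshape(-1,2),1).tolist())
print('bar',bar(r.x),'bar60',bar(r.x,1.05))
# dish: ball center z=.031 both views, rim centre z=.038, handle end centre
def tri(a,b):
    return least_squares(lambda X:np.r_[(proj(T,X)-a)[0],(proj(S,X)-b)[0]],[.4,-.1,.03])
for n,a,b in (("ball",[636,180],[198,457]),("rim",[636,178],[198,452]),("hend",[670,312],[58,405]),("hroot",[652,243],[124,428])):
    q=tri(ft([a])[0],fs([b])[0]);print(n,q.x,q.cost)
np.save("lamp.npy",r.x)
E
```

```text
[0.66924733 0.19220127 0.13406788 0.20615954] [[-1.3, -1.1], [-0.8, -1.5], [-1.2, 0.2], [-0.7, 0.0], [0.2, -0.4], [-1.4, -0.8], [-0.4, -0.0], [-1.1, 1.3], [-0.9, -0.2], [-1.6, 0.4], [-0.7, -0.5], [-0.8, 0.2], [1.3, 2.2], [-1.6, 1.6]]
bar [0.5511891  0.17627794 0.07977105] bar60 [0.65183022 0.18985211 0.20846521]
ball [ 0.65281717 -0.15397329  0.03134123] 0.1305100448804186
rim [ 0.652732   -0.15370633  0.0365397 ] 0.06443236979932154
hend [ 0.5470253  -0.17603313  0.0339586 ] 0.15287610501089421
hroot [ 0.59949178 -0.16539487  0.03601982] 0.07708548963449241
```

```bash
cat >> h.py <<'E'
import bench
def Rt(deg):
    a=np.radians(deg);y=np.array([np.cos(a),np.sin(a),0]);z=np.array([0,0,-1.]);return R.from_matrix(np.c_[np.cross(y,z),y,z])
def plan(way,step=.035,deg=6.,p=None,r=None):
    """way: list of (xyz, tool-y angle deg); prints calls of 5 rows from the current pose"""
    s=read_state(); p=np.array(s["ee_pos"]) if p is None else np.array(p); r=R.from_quat(s["eef_rot"]) if r is None else r
    rows=[]
    for q,a in way:
        q=np.array(q);ra=Rt(a);dv=(r.inv()*ra).as_rotvec()
        n=max(1,int(np.ceil(max(np.linalg.norm(q-p)/step,np.degrees(np.linalg.norm(dv))/deg))))
        rows+=[(p+(q-p)*k/n,r*R.from_rotvec(dv*k/n)) for k in range(1,n+1)]; p,r=q,ra
    while len(rows)%5: rows.append(rows[-1])
    s0=read_state(); p,r=np.array(s0["ee_pos"]),R.from_quat(s0["eef_rot"])
    for i in range(0,len(rows),5):
        out=[np.round(np.r_[r.inv().apply(q-p)/.3,(r.inv()*a).as_rotvec()/(np.pi/4)],3).tolist() for q,a in rows[i:i+5]]
        o=out[-1]; p,r=p+r.apply(np.array(o[:3])*.3),r*R.from_rotvec(np.array(o[3:])*np.pi/4)
        print(out)
    print('end',p,s0["ft_force"],s0["width"])
E
python3 - <<'E'
from h import *
print([n for n in dir(bench) if n[0]!='_'], getattr(bench,'hold_point_z',None))
L=np.load("lamp.npy");w=np.degrees(L[2]);b=bar(L)
print(w,b)
plan([((b[0],b[1],.2),w)])
E
```

```text
['PlanningError', 'camera', 'close_job', 'get_calibration', 'hold_point_z', 'read_state'] 0.0187
7.681523425420984 [0.5511891  0.17627794 0.07977105]
[[-0.1, -0.058, 0.005, -0.0, 0.0, 0.091], [-0.2, -0.116, 0.01, -0.0, 0.0, 0.181], [-0.3, -0.174, 0.015, -0.0, 0.0, 0.272], [-0.4, -0.232, 0.02, -0.0, 0.0, 0.362], [-0.5, -0.29, 0.025, -0.0, 0.0, 0.453]]
[[-0.114, -0.02, 0.005, -0.0, 0.0, 0.09], [-0.228, -0.039, 0.01, -0.001, 0.001, 0.181], [-0.342, -0.059, 0.014, -0.001, 0.001, 0.271], [-0.456, -0.078, 0.019, -0.001, 0.001, 0.362], [-0.57, -0.098, 0.024, -0.001, 0.001, 0.453]]
[[-0.114, 0.022, 0.005, 0.0, -0.0, 0.09], [-0.227, 0.043, 0.01, -0.0, -0.0, 0.181], [-0.341, 0.065, 0.015, -0.0, -0.0, 0.271], [-0.455, 0.086, 0.02, -0.0, -0.0, 0.362], [-0.568, 0.107, 0.025, -0.0, 0.0, 0.452]]
end [0.55104507 0.17630282 0.19985559] [-0.47221567  0.13178838  0.72293211] 0.0872231032797745
```

Request:
drive_tool --pt "-0.1 -0.058 0.005 0 0 0.09" --pt "-0.2 -0.116 0.01 0 0 0.18" --pt "-0.3 -0.174 0.015 0 0 0.27" --pt "-0.4 -0.232 0.02 0 0 0.36" --pt "-0.5 -0.29 0.025 0 0 0.453" --claw 0.62 --force 25

```text
time: 0.52
ee_pos: [0.335, 0.4458, 0.2147]
eef_rot: [0.356, 0.934, -0.0, -0.0]
ft_force: [-0.0, 0.4, 0.3]
width: 0.0613
grip_force: 0.0
```

Request:
drive_tool --pt "-0.114 -0.02 0.005 0 0 0.09" --pt "-0.228 -0.039 0.01 0 0 0.18" --pt "-0.342 -0.059 0.014 0 0 0.27" --pt "-0.456 -0.078 0.019 0 0 0.36" --pt "-0.57 -0.098 0.024 0 0 0.453"

```text
time: 0.93
ee_pos: [0.4434, 0.3104, 0.2076]
eef_rot: [0.516, 0.856, -0.0, -0.0]
ft_force: [0.7, 0.6, 0.1]
width: 0.0346
grip_force: 0.0
```

Request:
drive_tool --pt "-0.114 0.022 0.005 0 0 0.09" --pt "-0.227 0.043 0.01 0 0 0.18" --pt "-0.341 0.065 0.015 0 0 0.27" --pt "-0.455 0.086 0.02 0 0 0.36" --pt "-0.568 0.107 0.025 0 0 0.452"

```text
time: 1.35
ee_pos: [0.5518, 0.1751, 0.2001]
eef_rot: [0.659, 0.752, -0.0, -0.0]
ft_force: [0.4, 0.8, -0.1]
width: 0.0334
grip_force: 0.0
```

Request:
drive_tool --pt "0 0 0 0 0 0" --pt "0 0 0 0 0 0" --pt "0 0 0 0 0 0" --pt "0 0 0 0 0 0" --pt "0 0 0 0 0 0"

```text
time: 1.77
ee_pos: [0.5505, 0.178, 0.2003]
eef_rot: [0.657, 0.754, 0.0, -0.0]
ft_force: [-0.5, 0.4, -0.4]
width: 0.0332
grip_force: 0.0
```

```bash
python3 - <<'E'
from h import *
import cv2
c=get_calibration("wrist");im=camera("wrist");L=np.load("lamp.npy")
im=cv2.convertScaleAbs(im,alpha=1.5)
for P in proj(c,lamp(L,[[-.2,.055,.008],[-.2,-.055,.008],[-.2,0,.008],[-.155,.11,.011],[-.155,-.11,.011],[-.155,0,.011]])):
    print(P);cv2.circle(im,tuple(int(round(v)) for v in P),3,(0,0,255),1)
cv2.imwrite("pics/w1.png",im);print(read_state()["ee_pos"],c["position"])
E
```

```text
[257.33348143 134.19642139]
[257.01412933 240.90673921]
[257.16521621 190.42161917]
[306.76057331  72.04953561]
[296.73742312 283.24824234]
[301.22072802 188.78011827]
[0.55061526 0.17780765 0.20034955] [0.539161   0.25756573 0.36278596]
```

View pics/w1.png

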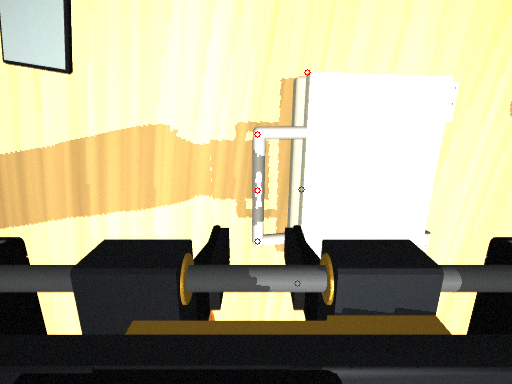

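The wrist view shows the bar at column 259 and rows 134–241, right on the predicted points. I descend and grip it.

Request:
drive_tool --pt "0 0.002 0.1 0 0 0" --pt "0 0.002 0.2 0 0 0" --pt "0 0.002 0.3 0 0 0" --pt "0 0.002 0.38 0 0 0" --pt "0 0.002 0.463 0 0 0"

```text
time: 2.23
ee_pos: [0.5512, 0.1775, 0.0602]
eef_rot: [0.657, 0.753, 0.0, -0.0]
ft_force: [0.2, 0.7, 0.4]
width: 0.0333
grip_force: 0.0
```

Request:
drive_tool --pt "0 0 0 0 0 0" --pt "0 0 0 0 0 0" --pt "0 0 0 0 0 0" --pt "0 0 0 0 0 0" --pt "0 0 0 0 0 0" --claw 1 --force 30

```text
time: 2.65
ee_pos: [0.552, 0.1772, 0.063]
eef_rot: [0.658, 0.753, 0.001, -0.0]
ft_force: [-5.0, 0.3, 2.5]
width: 0.011
grip_force: 30.0
```

```bash
python3 - <<'E'
from h import *
L=np.load("lamp.npy");w=np.degrees(L[2]);s=read_state();p=s["ee_pos"];print(p,s["width"],s["grip_force"],s["ft_force"])
o=p-bar(L);print(o)
plan([(bar(L,t)+o,w) for t in np.linspace(L[3],1.06,21)[1:]])
E
```

```text
[0.55202083 0.17722472 0.06299773] 0.010967169947106425 30.000831484794617 [-4.95946554  0.27567567  2.5068921 ]
[ 0.00083173  0.00094679 -0.01677332]
[[0.0, 0.008, -0.027, 0.001, -0.001, 0.001], [0.0, 0.016, -0.055, 0.001, -0.001, 0.001], [0.0, 0.026, -0.081, 0.001, -0.001, 0.001], [0.0, 0.037, -0.108, 0.001, -0.001, 0.001], [0.0, 0.049, -0.133, 0.001, -0.001, 0.001]]
[[0.0, 0.013, -0.026, 0.0, -0.0, -0.0], [0.0, 0.028, -0.05, 0.0, -0.0, -0.0], [0.0, 0.043, -0.074, 0.0, -0.0, -0.0], [0.0, 0.059, -0.098, 0.0, -0.0, -0.0], [0.0, 0.077, -0.12, 0.0, -0.0, -0.0]]
[[0.0, 0.018, -0.022, 0.0, -0.0, -0.0], [0.0, 0.037, -0.043, 0.0, -0.0, -0.0], [0.0, 0.057, -0.063, 0.0, -0.0, -0.0], [0.0, 0.078, -0.083, 0.0, -0.0, -0.0], [0.0, 0.1, -0.101, 0.0, -0.0, -0.0]]
[[0.0, 0.022, -0.018, 0.0, -0.0, -0.0], [0.0, 0.045, -0.034, 0.0, -0.0, -0.0], [0.0, 0.069, -0.05, 0.0, -0.0, -0.0], [0.0, 0.094, -0.064, 0.0, -0.0, -0.0], [0.0, 0.119, -0.078, 0.0, -0.0, -0.0]]
end [0.65453856 0.19097461 0.19263556] [-4.95946554  0.27567567  2.5068921 ] 0.010967169947106425
```

Request:
drive_tool --pt "0 0.008 -0.027 0 0 0" --pt "0 0.016 -0.055 0 0 0" --pt "0 0.026 -0.081 0 0 0" --pt "0 0.037 -0.108 0 0 0" --pt "0 0.049 -0.133 0 0 0"

```text
time: 3.07
ee_pos: [0.5659, 0.1789, 0.1022]
eef_rot: [0.658, 0.753, -0.0, -0.001]
ft_force: [-5.7, 0.7, -3.3]
width: 0.0106
grip_force: 30.0
```

Request:
drive_tool --pt "0 0.013 -0.026 0 0 0" --pt "0 0.028 -0.05 0 0 0" --pt "0 0.043 -0.074 0 0 0" --pt "0 0.059 -0.098 0 0 0" --pt "0 0.077 -0.12 0 0 0"

```text
time: 3.48
ee_pos: [0.5873, 0.1817, 0.1381]
eef_rot: [0.658, 0.753, -0.002, -0.002]
ft_force: [-15.8, -1.0, 6.4]
width: 0.011
grip_force: 30.0
```

```bash
python3 - <<'E'
from h import *
L=np.load("lamp.npy");s=read_state();p=s["ee_pos"];print(p,s["ft_force"],s["width"])
d=p+[0,0,.0175]-lamp(L,[[0,0,0]])[0];print(np.linalg.norm(d),np.arctan2(d[2],np.hypot(d[0],d[1]))+.04)
E
```

```text
[0.58728549 0.18168633 0.13807554] [-15.79504312  -0.96254115   6.42039442] 0.01100057564151243
0.20091577584396345 0.7087919050491844
```

Request:
drive_tool --pt "0 0.014 -0.022 0 0 0" --pt "0 0.031 -0.043 0 0 0" --pt "0 0.05 -0.063 0 0 0" --pt "0 0.071 -0.083 0 0 0" --pt "0 0.093 -0.101 0 0 0"

```text
time: 3.9
ee_pos: [0.6157, 0.1853, 0.1692]
eef_rot: [0.658, 0.753, -0.001, -0.001]
ft_force: [-14.3, -0.7, 8.7]
width: 0.0107
grip_force: 30.0
```

Request:
drive_tool --pt "0 0.022 -0.018 0 0 0" --pt "0 0.045 -0.034 0 0 0" --pt "0 0.069 -0.05 0 0 0" --pt "0 0.094 -0.064 0 0 0" --pt "0 0.119 -0.078 0 0 0"

```text
time: 4.32
ee_pos: [0.6521, 0.1899, 0.194]
eef_rot: [0.658, 0.753, -0.0, -0.0]
ft_force: [-7.7, -2.1, 5.6]
width: 0.0112
grip_force: 30.0
```

Request:
drive_tool --pt "0 0 0 0 0 0" --pt "0 0 0 0 0 0" --pt "0 0 0 0 0 0" --pt "0 0 0 0 0 0" --pt "0 0 0 0 0 0"

```text
time: 4.73
ee_pos: [0.6535, 0.1901, 0.1947]
eef_rot: [0.658, 0.753, 0.002, 0.001]
ft_force: [-4.4, -1.6, 11.4]
width: 0.0106
grip_force: 30.0
```

```bash
python3 - <<'E'
from h import *
L=np.load("lamp.npy");s=read_state();p=s["ee_pos"];print(p,s["ft_force"],s["width"])
d=p+[0,0,.0175]-lamp(L,[[0,0,0]])[0];print(np.linalg.norm(d),np.arctan2(d[2],np.hypot(d[0],d[1]))+.04)
E
```

```text
[0.6535274  0.19008888 0.19465827] [-4.41247011 -1.60950894 11.35759   ] 0.010600714705767449
0.20266740979313735 1.1459037981133708
```

Request:
drive_tool --pt "0 0 0 0 0 0" --pt "0 0 0 0 0 0" --pt "0 0 0 0 0 0" --pt "0 0 0 0 0 0" --pt "0 0 0 0 0 0" --claw 0.6

```text
time: 5.15
ee_pos: [0.6524, 0.1902, 0.1911]
eef_rot: [0.658, 0.753, 0.0, 0.0]
ft_force: [0.5, 0.1, -0.1]
width: 0.0322
grip_force: 0.0
```

Request:
drive_tool --pt "0 0 -0.04 0 0 0" --pt "0 0 -0.08 0 0 0" --pt "0 0 -0.13 0 0 0" --pt "0 0 -0.18 0 0 0" --pt "0 0 -0.23 0 0 0"

```text
time: 5.57
ee_pos: [0.6525, 0.1903, 0.2625]
eef_rot: [0.658, 0.753, 0.001, 0.0]
ft_force: [0.1, 0.1, 0.1]
width: 0.0345
grip_force: 0.0
```

```bash
python3 - <<'E'
from h import *
import cv2
s=read_state();print(s["ee_pos"],s["ft_force"],s["width"])
T=get_calibration("top");S=get_calibration("scene")
L=np.load("lamp.npy");ims=[]
for n,c,(u,v,W,H) in(("top",T,(130,90,190,130)),("scene",S,(200,110,190,170))):
    im=cv2.convertScaleAbs(cv2.resize(camera(n)[v:v+H,u:u+W],None,fx=2,fy=2,interpolation=cv2.INTER_CUBIC),alpha=1.5)
    for t,col in((.95,(255,0,0)),(1.07,(0,0,255)),(1.19,(0,255,0))):
        for P in proj(c,lamp(L,[[-.2,.055,.008],[-.2,-.055,.008],[-.155,.11,.011],[-.155,-.11,.011]],t)):
            cv2.circle(im,(int(2*(P[0]-u)),int(2*(P[1]-v))),2,col,-1)
    ims.append(cv2.copyMakeBorder(im,0,340-im.shape[0],0,0,0))
cv2.imwrite("pics/p2.png",np.hstack(ims))
# dish pick
yaw=np.arctan2(-.15397+.17603,.65277-.54703);h=np.array([.6528,-.1538])-.086*np.array([np.cos(yaw),np.sin(yaw)]);print(np.degrees(yaw),h)
plan([((.60,.06,.25),-20),((h[0],h[1],.20),np.degrees(yaw)-90)])
E
```

```text
[0.65251426 0.19031241 0.26245813] [0.0833936  0.11225976 0.08383303] 0.034517098669603216
11.784300229248057 [ 0.56861259 -0.17136359]
[[-0.081, -0.047, 0.009, 0.001, -0.001, 0.123], [-0.163, -0.094, 0.019, 0.003, -0.001, 0.246], [-0.244, -0.141, 0.028, 0.004, -0.002, 0.369], [-0.326, -0.189, 0.037, 0.005, -0.003, 0.492], [-0.407, -0.236, 0.046, 0.007, -0.003, 0.615]]
[[-0.076, 0.017, 0.017, -0.0, -0.0, 0.13], [-0.152, 0.033, 0.034, -0.0, -0.0, 0.259], [-0.228, 0.05, 0.05, -0.0, -0.0, 0.389], [-0.304, 0.066, 0.067, -0.0, -0.0, 0.518], [-0.38, 0.083, 0.083, -0.0, -0.0, 0.647]]
[[-0.059, 0.052, 0.017, -0.0, -0.0, 0.13], [-0.117, 0.103, 0.034, -0.0, -0.0, 0.259], [-0.175, 0.154, 0.05, -0.0, -0.0, 0.388], [-0.234, 0.206, 0.067, -0.0, -0.0, 0.518], [-0.292, 0.257, 0.084, -0.0, -0.0, 0.647]]
end [ 0.56860184 -0.17123187  0.19991944] [ 0.70860845 -0.42158684 -0.12176371] 0.03472595111790922
```

View pics/p2.png

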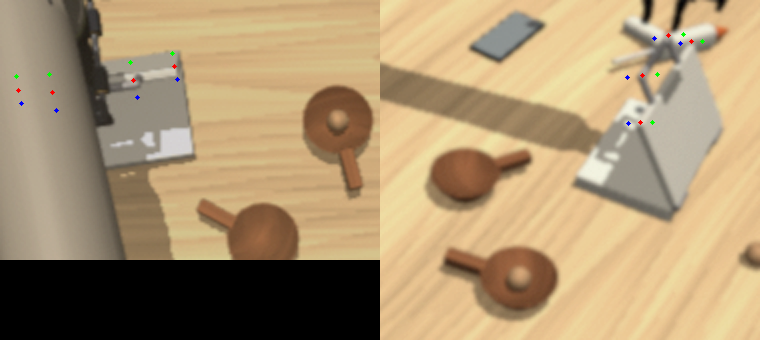

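The picture shows the bar and panel edge on the red marks (about 1.07 rad), with the fingers clear above. On to the dish handle.

Request:
drive_tool --pt "-0.081 -0.047 0.009 0 0 0.123" --pt "-0.163 -0.094 0.019 0 0 0.246" --pt "-0.244 -0.141 0.028 0 0 0.369" --pt "-0.326 -0.189 0.037 0 0 0.492" --pt "-0.407 -0.236 0.046 0 0 0.615" --claw 0.35

```text
time: 6.08
ee_pos: [0.5977, 0.0585, 0.2463]
eef_rot: [0.82, 0.572, 0.0, -0.0]
ft_force: [0.3, -0.9, 0.9]
width: 0.0547
grip_force: 0.0
```

Request:
drive_tool --pt "-0.076 0.017 0.017 0 0 0.13" --pt "-0.152 0.033 0.034 0 0 0.259" --pt "-0.228 0.05 0.05 0 0 0.389" --pt "-0.304 0.066 0.067 0 0 0.518" --pt "-0.38 0.083 0.083 0 0 0.647"

```text
time: 6.5
ee_pos: [0.5826, -0.0569, 0.2214]
eef_rot: [0.938, 0.347, 0.0, -0.0]
ft_force: [-0.7, -1.3, 0.8]
width: 0.0566
grip_force: 0.0
```

Request:
drive_tool --pt "-0.059 0.052 0.017 0 0 0.13" --pt "-0.117 0.103 0.034 0 0 0.259" --pt "-0.175 0.154 0.05 0 0 0.388" --pt "-0.234 0.206 0.067 0 0 0.518" --pt "-0.292 0.257 0.084 0 0 0.647"

```text
time: 6.92
ee_pos: [0.5669, -0.1726, 0.1962]
eef_rot: [0.995, 0.1, 0.0, -0.0]
ft_force: [0.8, 0.2, 0.9]
width: 0.056
grip_force: 0.0
```

Request:
drive_tool --pt "0 0 0 0 0 0" --pt "0 0 0 0 0 0" --pt "0 0 0 0 0 0" --pt "0 0 0 0 0 0" --pt "0 0 0 0 0 0"

```text
time: 7.33
ee_pos: [0.5677, -0.1702, 0.1963]
eef_rot: [0.995, 0.104, 0.0, -0.0]
ft_force: [0.1, -0.2, -0.2]
width: 0.0564
grip_force: 0.0
```

```bash
python3 - <<'E'
from h import *
import cv2
s=read_state();print(s["ee_pos"],np.degrees(np.arctan2(*R.from_quat(s["eef_rot"]).as_matrix()[[1,0],1])))
c=get_calibration("wrist");im=cv2.convertScaleAbs(camera("wrist"),alpha=1.5)
h=np.array([.5686,-.1714,.038]);d=np.array([np.cos(.2057),np.sin(.2057),0])
for k in(-.026,0,.031):
    for e in(-.011,.011):
        P=proj(c,h+d*k+e*np.array([-d[1],d[0],0]))[0];cv2.circle(im,tuple(int(round(v)) for v in P),3,(0,0,255),1)
P=proj(c,h+d*.086-[0,0,.007])[0];cv2.circle(im,tuple(int(round(v)) for v in P),3,(0,255,0),1);print(P)
cv2.imwrite("pics/w3.png",im)
E
```

```text
[ 0.56766678 -0.17022832  0.19629334] -78.0589858902648
[259.05399289  96.72643392]
```

View pics/w3.png

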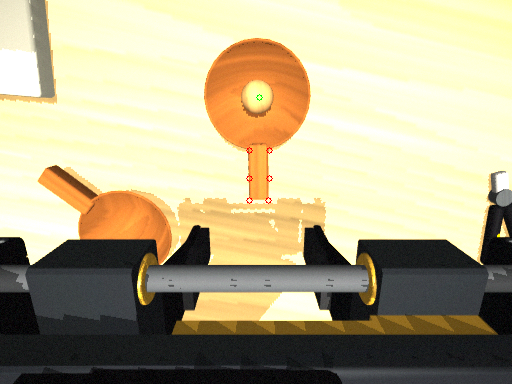

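The handle (columns 249–269, rows 148–200) lies on the prediction, and the ball is at (257,97). I descend, shifted 6 mm toward the dish, and grip.

Request:
drive_tool --pt "0.01 0.003 0.12 0 0 0" --pt "0.02 0.003 0.24 0 0 0" --pt "0.022 0.003 0.36 0 0 0" --pt "0.022 0.003 0.44 0 0 0" --pt "0.022 0.003 0.5 0 0 0"

```text
time: 7.8
ee_pos: [0.5728, -0.1699, 0.0434]
eef_rot: [0.995, 0.103, -0.001, -0.0]
ft_force: [0.2, -0.2, -0.1]
width: 0.0569
grip_force: 0.0
```

Request:
drive_tool --pt "0 0 0.04 0 0 0" --pt "0 0 0.08 0 0 0" --pt "0 0 0.118 0 0 0" --pt "0 0 0.118 0 0 0" --pt "0 0 0.118 0 0 0"

```text
time: 8.22
ee_pos: [0.574, -0.1709, 0.0108]
eef_rot: [0.995, 0.103, -0.0, -0.0]
ft_force: [1.0, 0.9, 0.6]
width: 0.0567
grip_force: 0.0
```

Request:
drive_tool --pt "0 0 0 0 0 0" --pt "0 0 0 0 0 0" --pt "0 0 0 0 0 0" --pt "0 0 0 0 0 0" --pt "0 0 0 0 0 0" --claw 0.66 --force 15

```text
time: 8.63
ee_pos: [0.5741, -0.1709, 0.0111]
eef_rot: [0.995, 0.103, 0.0, -0.0]
ft_force: [-0.1, 0.9, 0.8]
width: 0.0329
grip_force: 0.0
```

Request:
drive_tool --pt "0 0 0 0 0 0" --pt "0 0 0 0 0 0" --pt "0 0 0 0 0 0" --pt "0 0 0 0 0 0" --pt "0 0 0 0 0 0" --claw 0.85 --force 15

```text
time: 9.05
ee_pos: [0.5739, -0.1709, 0.0108]
eef_rot: [0.995, 0.103, 0.0, -0.0]
ft_force: [-0.5, 1.2, -0.4]
width: 0.0219
grip_force: 14.9
```

Request:
drive_tool --pt "0 0 0 0 0 0" --pt "0 0 0 0 0 0" --pt "0 0 0 0 0 0" --pt "0 0 0 0 0 0" --pt "0 0 0 0 0 0" --claw 1 --force 50

```text
time: 9.47
ee_pos: [0.5738, -0.1709, 0.0107]
eef_rot: [0.995, 0.103, 0.0, -0.0]
ft_force: [-0.2, -0.4, 1.4]
width: 0.0214
grip_force: 49.8
```

```bash
python3 - <<'E'
from h import *
import cv2
s=read_state();print(s["ee_pos"],s["eef_rot"],s["ft_force"])
c=get_calibration("wrist");im=cv2.convertScaleAbs(camera("wrist"),alpha=1.5)
cv2.imwrite("pics/w4.png",im)
E
```

```text
[ 0.57384983 -0.17094616  0.01072169] [ 9.94703690e-01  1.02784087e-01  1.03582925e-05 -3.71166287e-05] [-0.15917315 -0.44484518  1.44079273]
```

View pics/w4.png

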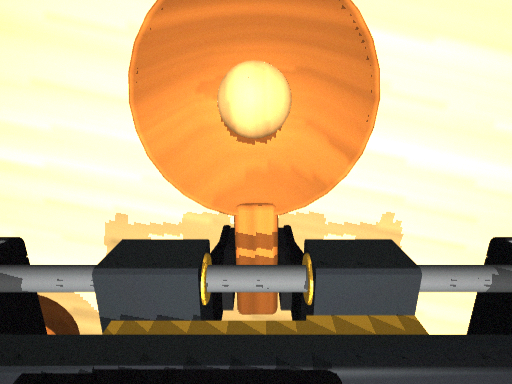

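Handle gripped; ball centred at (254,98). Lifting gently.

Request:
drive_tool --pt "0 0 -0.007 0 0 0" --pt "0 0 -0.017 0 0 0" --pt "0 0 -0.03 0 0 0" --pt "0 0 -0.047 0 0 0" --pt "0 0 -0.067 0 0 0"

```text
time: 9.93
ee_pos: [0.5737, -0.1709, 0.0312]
eef_rot: [0.995, 0.103, -0.0, -0.0]
ft_force: [0.7, -0.1, -1.8]
width: 0.0216
grip_force: 49.8
```

Request:
drive_tool --pt "0 0 -0.022 0 0 0" --pt "0 0 -0.045 0 0 0" --pt "0 0 -0.068 0 0 0" --pt "0 0 -0.09 0 0 0" --pt "0 0 -0.112 0 0 0"

```text
time: 10.35
ee_pos: [0.5739, -0.1709, 0.0653]
eef_rot: [0.995, 0.103, 0.0, -0.0]
ft_force: [0.6, 0.9, -2.0]
width: 0.0217
grip_force: 49.8
```

Request:
drive_tool --pt "0 0 -0.022 0 0 0" --pt "0 0 -0.044 0 0 0" --pt "0 0 -0.062 0 0 0" --pt "0 0 -0.078 0 0 0" --pt "0 0 -0.09 0 0 0"

```text
time: 10.77
ee_pos: [0.574, -0.171, 0.0921]
eef_rot: [0.995, 0.103, 0.0, -0.0]
ft_force: [1.2, 0.1, -2.0]
width: 0.0214
grip_force: 49.8
```

Request:
drive_tool --pt "0 0 -0.008 0 0 0" --pt "0 0 -0.012 0 0 0" --pt "0 0 -0.013 0 0 0" --pt "0 0 -0.013 0 0 0" --pt "0 0 -0.013 0 0 0"

```text
time: 11.18
ee_pos: [0.5737, -0.1709, 0.095]
eef_rot: [0.995, 0.103, -0.0, -0.0]
ft_force: [-0.4, -0.5, -1.6]
width: 0.0214
grip_force: 49.8
```

```bash
cat >> h.py <<'E'
def ballcheck(tag):
    import cv2
    im=camera("wrist");g=im.astype(int)
    # ball: light wood (weak red/blue contrast) ; dish: saturated brown
    hsv=cv2.cvtColor(im,cv2.COLOR_BGR2HSV);cv2.imwrite(f"pics/{tag}.png",cv2.convertScaleAbs(im,alpha=1.5))
    print('hsv ball/dish',hsv[98,254],hsv[98,170]);return im,hsv
E
python3 - <<'E'
from h import *
import cv2
im,h=ballcheck("w5")
a=cv2.convertScaleAbs(im,alpha=1.5)[:330]
b=cv2.convertScaleAbs(cv2.resize(camera("scene")[180:290,200:310],None,fx=2.6,fy=2.6,interpolation=cv2.INTER_CUBIC),alpha=1.5)
b=cv2.copyMakeBorder(b,0,330-b.shape[0],0,0,0)
cv2.imwrite("pics/v5.png",np.hstack([a,b]));print(a.shape,b.shape,read_state()["ee_pos"],read_state()["ft_force"])
E
```

```text
hsv ball/dish [ 23 122 250] [ 13 193 182]
(330, 512, 3) (330, 286, 3) [ 0.57370224 -0.17090174  0.09506458] [-0.29389824 -0.26469986 -3.20529697]
```

View pics/v5.png

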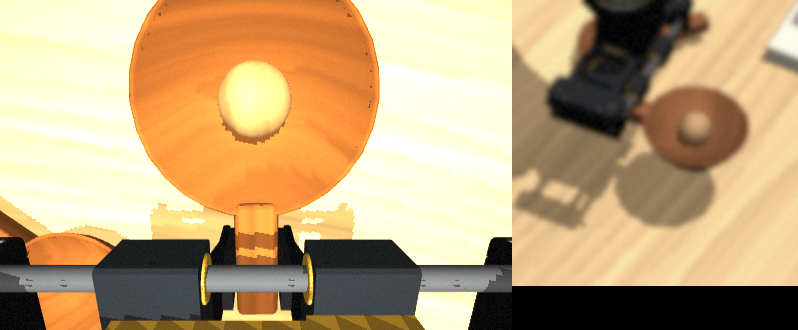

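The dish is level, did not slip in the grip, and the ball is still at (254,98). Next is a smooth min-jerk path for the dish centre, together with the quarter turn.

```bash
python3 - <<'E'
from h import *
L=np.load("lamp.npy");s=read_state();p=np.array(s["ee_pos"]);y0=np.degrees(np.arctan2(*R.from_quat(s["eef_rot"]).as_matrix()[[1,0],1]))+90
D0=p+[.08*np.cos(np.radians(y0)),.08*np.sin(np.radians(y0)),0];D1=np.r_[base(L,[[-.21,0,0]])[0][:2],p[2]+.015];y1=np.degrees(L[2])+90
print(D0,y0,D1,y1)
way=[]
for k in range(1,41):
    t=k/40;u=t**3*(10-15*t+6*t*t);d=D0+(D1-D0)*u;y=y0+(y1-y0)*u;a=np.radians(y)
    way.append((d-.08*np.array([np.cos(a),np.sin(a),0]),y-90))
plan(way,step=1,deg=90)
E
```

```text
[ 0.65201251 -0.15454626  0.09506458] 11.796929127075856 [0.4611318  0.16413128 0.11006458] 97.68152342542098
[[-0.0, -0.0, -0.0, -0.0, 0.0, -0.0], [-0.0, -0.001, -0.0, -0.0, 0.0, -0.002], [-0.002, -0.003, -0.0, -0.0, 0.0, -0.007], [-0.003, -0.007, -0.0, -0.0, 0.0, -0.016], [-0.006, -0.012, -0.001, -0.0, 0.0, -0.031]]
[[-0.004, -0.009, -0.0, -0.0, 0.0, -0.02], [-0.009, -0.019, -0.001, -0.0, 0.0, -0.046], [-0.016, -0.033, -0.002, -0.0, 0.0, -0.08], [-0.023, -0.049, -0.003, -0.0, 0.0, -0.12], [-0.031, -0.069, -0.004, -0.0, 0.0, -0.167]]
[[-0.006, -0.023, -0.002, -0.0, 0.0, -0.053], [-0.012, -0.048, -0.003, -0.0, 0.0, -0.113], [-0.018, -0.077, -0.005, -0.0, 0.0, -0.179], [-0.024, -0.108, -0.007, -0.0, 0.0, -0.251], [-0.029, -0.141, -0.009, -0.0, 0.0, -0.327]]
[[0.005, -0.035, -0.002, -0.0, 0.0, -0.081], [0.011, -0.072, -0.004, -0.0, 0.0, -0.165], [0.018, -0.11, -0.006, -0.0, 0.0, -0.252], [0.027, -0.149, -0.009, -0.0, 0.0, -0.34], [0.037, -0.189, -0.011, -0.0, 0.0, -0.429]]
[[0.024, -0.035, -0.002, -0.0, 0.0, -0.09], [0.049, -0.069, -0.005, -0.001, 0.0, -0.178], [0.075, -0.102, -0.007, 
[... 153 characters left out ...]
7], [0.068, -0.039, -0.004, 0.0, 0.0, -0.148], [0.099, -0.057, -0.006, 0.0, 0.0, -0.214], [0.128, -0.073, -0.007, 0.0, 0.0, -0.274], [0.154, -0.087, -0.009, 0.0, 0.0, -0.328]]
[[0.026, -0.006, -0.001, 0.0, 0.0, -0.047], [0.049, -0.012, -0.002, 0.0, 0.0, -0.087], [0.068, -0.016, -0.003, 0.0, 0.0, -0.12], [0.083, -0.02, -0.004, 0.0, 0.0, -0.147], [0.094, -0.023, -0.004, 0.0, 0.0, -0.167]]
[[0.009, -0.001, -0.0, 0.0, 0.0, -0.014], [0.014, -0.001, -0.001, 0.0, 0.0, -0.023], [0.017, -0.002, -0.001, 0.0, 0.0, -0.028], [0.018, -0.002, -0.001, 0.0, 0.0, -0.03], [0.018, -0.002, -0.001, 0.0, 0.0, -0.031]]
end [0.47173917 0.08468985 0.11009225] [-0.29389824 -0.26469986 -3.20529697] 0.021555924202726246
```

Request:
drive_tool --pt "0 0 0 0 0 0" --pt "0 -0.001 0 0 0 -0.002" --pt "-0.002 -0.003 0 0 0 -0.007" --pt "-0.003 -0.007 0 0 0 -0.016" --pt "-0.006 -0.012 -0.001 0 0 -0.031"

```text
time: 11.7
ee_pos: [0.5713, -0.1677, 0.0956]
eef_rot: [0.993, 0.115, -0.0, -0.0]
ft_force: [-0.8, 0.6, -1.6]
width: 0.0218
grip_force: 49.8
```

Request:
drive_tool --pt "-0.004 -0.009 0 0 0 -0.02" --pt "-0.009 -0.019 -0.001 0 0 -0.046" --pt "-0.016 -0.033 -0.002 0 0 -0.08" --pt "-0.023 -0.049 -0.003 0 0 -0.12" --pt "-0.031 -0.069 -0.004 0 0 -0.167"

```text
time: 12.12
ee_pos: [0.5572, -0.1494, 0.0969]
eef_rot: [0.983, 0.181, 0.0, -0.0]
ft_force: [-0.3, 0.1, -1.9]
width: 0.0218
grip_force: 49.8
```

Request:
drive_tool --pt "-0.006 -0.023 -0.002 0 0 -0.053" --pt "-0.012 -0.048 -0.003 0 0 -0.113" --pt "-0.018 -0.077 -0.005 0 0 -0.179" --pt "-0.024 -0.108 -0.007 0 0 -0.251" --pt "-0.029 -0.141 -0.009 0 0 -0.327"

```text
time: 12.53
ee_pos: [0.5339, -0.1126, 0.0996]
eef_rot: [0.952, 0.307, 0.0, -0.0]
ft_force: [0.3, -0.8, -1.4]
width: 0.0213
grip_force: 49.8
```

Request:
drive_tool --pt "0.005 -0.035 -0.002 0 0 -0.081" --pt "0.011 -0.072 -0.004 0 0 -0.165" --pt "0.018 -0.11 -0.006 0 0 -0.252" --pt "0.027 -0.149 -0.009 0 0 -0.34" --pt "0.037 -0.189 -0.011 0 0 -0.429"

```text
time: 12.95
ee_pos: [0.5101, -0.0598, 0.1031]
eef_rot: [0.887, 0.462, 0.0, 0.0]
ft_force: [-0.7, 0.1, -1.3]
width: 0.0215
grip_force: 49.8
```

Request:
drive_tool --pt "0.024 -0.035 -0.002 0 0 -0.09" --pt "0.049 -0.069 -0.005 0 0 -0.178" --pt "0.075 -0.102 -0.007 0 0 -0.265" --pt "0.101 -0.135 -0.009 0 0 -0.349" --pt "0.127 -0.167 -0.011 0 0 -0.429"

```text
time: 13.37
ee_pos: [0.4912, 0.0003, 0.1064]
eef_rot: [0.797, 0.604, 0.0, 0.0]
ft_force: [0.1, 0.4, -1.9]
width: 0.0217
grip_force: 49.8
```

Request:
drive_tool --pt "0.035 -0.02 -0.002 0 0 -0.077" --pt "0.068 -0.039 -0.004 0 0 -0.148" --pt "0.099 -0.057 -0.006 0 0 -0.214" --pt "0.128 -0.073 -0.007 0 0 -0.274" --pt "0.154 -0.087 -0.009 0 0 -0.328"

```text
time: 13.78
ee_pos: [0.4789, 0.052, 0.109]
eef_rot: [0.713, 0.701, 0.0, 0.0]
ft_force: [-0.2, -0.3, -2.3]
width: 0.022
grip_force: 49.8
```

Request:
drive_tool --pt "0.026 -0.006 -0.001 0 0 -0.047" --pt "0.049 -0.012 -0.002 0 0 -0.087" --pt "0.068 -0.016 -0.003 0 0 -0.12" --pt "0.083 -0.02 -0.004 0 0 -0.147" --pt "0.094 -0.023 -0.004 0 0 -0.167"

```text
time: 14.2
ee_pos: [0.473, 0.0798, 0.1101]
eef_rot: [0.666, 0.746, 0.0, -0.0]
ft_force: [0.1, 0.0, -2.4]
width: 0.0217
grip_force: 49.8
```

Request:
drive_tool --pt "0.009 -0.001 0 0 0 -0.014" --pt "0.014 -0.001 -0.001 0 0 -0.023" --pt "0.017 -0.002 -0.001 0 0 -0.028" --pt "0.018 -0.002 -0.001 0 0 -0.03" --pt "0.018 -0.002 -0.001 0 0 -0.031"

```text
time: 14.62
ee_pos: [0.4719, 0.0845, 0.1103]
eef_rot: [0.658, 0.753, 0.0, 0.0]
ft_force: [0.6, 0.3, -2.5]
width: 0.0214
grip_force: 49.8
```

Request:
drive_tool --pt "0 0 0 0 0 0" --pt "0 0 0 0 0 0" --pt "0 0 0 0 0 0" --pt "0 0 0 0 0 0" --pt "0 0 0 0 0 0"

```text
time: 15.03
ee_pos: [0.4719, 0.0846, 0.1103]
eef_rot: [0.658, 0.753, 0.0, -0.0]
ft_force: [0.2, -0.4, -1.4]
width: 0.0215
grip_force: 49.8
```

```bash
python3 - <<'E'
from h import *
import cv2
L=np.load("lamp.npy");S=get_calibration("scene")
a=cv2.convertScaleAbs(camera("wrist"),alpha=1.5)[:340]
u,v=200,110
b=cv2.convertScaleAbs(cv2.resize(camera("scene")[v:v+170,u:u+140],None,fx=2,fy=2,interpolation=cv2.INTER_CUBIC),alpha=1.5)
for P in proj(S,lamp(L,[[-.2,.055,.008],[-.2,-.055,.008],[-.155,.11,.011],[-.155,-.11,.011]],1.07)):
    cv2.circle(b,(int(2*(P[0]-u)),int(2*(P[1]-v))),2,(0,0,255),-1)
cv2.imwrite("pics/v6.png",np.hstack([a,b]))
s=read_state();p=s["ee_pos"];y=np.degrees(np.arctan2(*R.from_quat(s["eef_rot"]).as_matrix()[[1,0],1]));r=np.radians(y+90)
d=R.from_euler('z',-L[2]).apply(p+.08*np.array([np.cos(r),np.sin(r),0])-[L[0],L[1],0])
print('dish in lamp',d,'mid z',p[2]+.0083,'yaw rel',y-np.degrees(L[2]),s["joint_vel"].round(3),s["grip_force"],s["time"])
E
```

```text
dish in lamp [-0.2100036  -0.00024021  0.11035369] mid z 0.11865368624608774 yaw rel 0.02105121036337909 [ 0.001 -0.001 -0.     0.001 -0.    -0.001 -0.   ] 49.8363439925015 15.1333
```

View pics/v6.png

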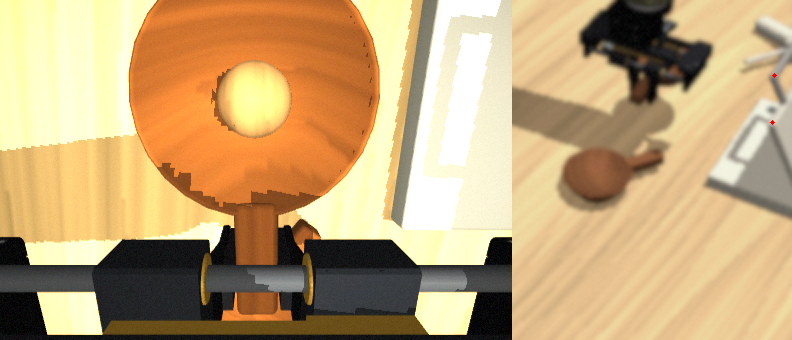

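The ball is still at (254,98), the dish is still, level and on target, and the panel still matches its 1.07 rad marks. Handing in.

```bash
python3 -c "
from bench import *
print(close_job())"
```

```text
the job is handed in; nothing more can be done
None
```

The job is handed in, but the judge gave no verdict: by my measurements the panel stands at about 61 degrees, and the gripper holds the dish still and level about 12 cm up in front of the lamp, its handle parallel to the hinge and the ball in the middle.

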